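Knock the brass button die out of its ring and put it away

ROBOT

A 7-joint arm with a two-finger parallel gripper is mounted at the origin on a cart in front of the work surface, level with it; the furniture and walls round the work are solid. World frame = base frame: x ahead of the robot, y to its left, z up, the work surface at z = 0. Lengths are in m, angles in rad, forces in N, time in s.
With the tool pointing down it reaches from about 0.425 to 0.825 m from the base axis. Payload 3.6 kg.
Tool frame: the origin (TCP) lies midway between the tips of the shut fingers; the grasp point (between the pads) lies 19 mm behind it; z points along the fingers, y is the line along which they close (so a half turn about z gives the same grasp; the last joint's range is limited). The gripper opens to 93 mm and grips with 3 to 60 N. Pads are 15 mm wide; open, the fingers measure 128 mm over their backs; the gripper's body (75 mm by 188 mm) begins 65 mm behind the grasp point.
Start: joints at [1.2, 0.615, -0.013, 1.423, 0.008, 1.103, -0.04], TCP at [0.22, -0.612, 0.219] pointing down, gripper open.
Joint ranges: [-3.12, 3.12], [-0.3, 2.06], [-1.34, 1.32], [0.26, 2.42], [-1.36, 4.5], [0.01, 1.98], [-2.84, 2.84]. Speed limits (rad/s): [2.79, 2.79, 3.14, 3.14, 3.14, 3.14, 3.14].

INTERFACE

Orientations are given as a unit quaternion [w, x, y, z].
In Python, from plant import readout, optics, arm gives the robot as it stands. The module is installed in compiled form; this text tells all that it offers.
- The arm moves only by the tool apply_moves, never from a script. Its argument "commands" is one flat list of numbers, 7 for each row, row after row: the shift along the tool's x, y, z normalised to -1 to 1, where 1 is 500 mm, then the turn, a rotation vector about the tool's x, y, z normalised to -1 to 1, where 1 is pi rad, then the closure, from 0 (fully open) to 1 (shut). In form: [tx, ty, tz, rx, ry, rz, gripper, tx, ty, tz, rx, ry, rz, gripper, ...]. A call has exactly 5 rows; each row shifts and turns the commanded pose from where the row before left it, along the tool's axes as they then stand; what a row does not reach is not made up. A row lasts 1/8 s, in which the tool goes at most 62.5 mm and 10.7 degrees, less where a joint would pass 70% of its speed; a pose out of reach is approached as far as the arm can. A call with a number of a shift or a turn outside -1 to 1 is refused whole. A call with a gripper value outside its range is refused whole. The fingers move at their own pace and stop on an object; "squeeze" is the grip in N (left out, the last holds). Time passes only in rows, so rows that do not move let the fingers close, or fill a call up. It gives the time, the measured TCP pose, the force, the opening and the grip force at its end, in the units of the state.
- readout.read_state(): the state, without advancing time (a new reading comes with each control period).
- optics.capture(name): name is "side" or "top" or "wrist"; returns a dict with "pixels" (480x640x3 uint8, red, green, blue), "vfov" (degrees; the focal length in pixels is half the picture's height over the tangent of half this angle, whatever the lens; pixels are square), "cx", "cy" (the principal point, pixels), "origin" and "attitude" of the camera in the world; the wrist camera has in their place "hand_eye" (4x4, takes a point from camera to tool coordinates, whose origin is the TCP and whose axes are the flange's). Camera axes: x right, y up, looking along -z (the intrinsics and any distortion apply to the point x, -y, -z); pixel columns grow to the right and rows downward; lengths in m; the calibration is good to about 2 mm. A picture is of the moment at which its call begins: read the wrist's pose just before it. There is no depth.
- arm.hand_in(): hands the job in; it is judged then, once.
The state is a dict: "t": time; "joint_pos": joint angles; "joint_velocities": joint speeds; "tau": joint torques, N m; "position": TCP position; "tcp_rot": TCP orientation; "contact_force": force on the tool from outside, world axes, zero at the start; "wrist_torque": the same for the moment, N m; "opening": opening from 0.0 (shut) to 1.0 (fully open); "finger_force": force on a finger pad.
Only numpy, scipy, OpenCV 4.12 (cv2) and the standard library are available. Lean on these libraries where they do the work, as an engineer would, in place of code of your own. Each camera call takes 0.05 s, during which the arm holds its last target. There are 200 camera calls.

TASK

The brass button die sits down inside the steel ring of the green knock-out stand, too deep to grip. Press the red paddle down to its stop, without forcing it, so that the plunger pushes the die up through the ring and stays up; then let go of the paddle, take the raised die from above and set it down (do not drop it), same face up, in the empty round well of the wooden block. Leave the steel die in its own well and the spool, tape measure and chalk where they are.

Things in the scene. Friction and masses are not known exactly. Their poses are not given: they have to be found in the camera images.
- ejector: Green knock-out stand fixed to the table, base plate 165 x 84 x 12 mm. Origin on the table under the pivot of its rocker lever; x runs level from the pivot towards the ring (paddle on the -x side), z up. The ring's axis is 45 mm along +x. A lever-worked plunger with a flat 29 mm head stands under the ring. Bar ring and lever nothing on it is over 54 mm high
- ring_rim (a point): centre of the mouth of the steel ring, level with its rim, 78 mm above the table; axes as the stand's. Outside diameter 68 mm, bore 47 mm; a ledge in the bore, 23 mm below the rim with a 34 mm opening, carries the die
- lever_pivot (a point): pivot of the rocker lever, 40 mm above the table over the stand's origin. At rest the lever points up 13 degrees, or hangs up to 6 degrees lower; pressed, it has free travel, then lifts the die, to a firm stop somewhere 8 to 18 degrees below level, to be found by feel. It takes 3 to 10 N and by friction stays where it is left, holding the die up. Over 45 N on stand or lever is forcing it
- paddle (a point): top centre of the red paddle (40 x 30 mm, long side along the lever) at the lever's free end, 105 mm from the pivot on the stand's -x side; moves with the lever. At most 72 mm above the table; at the stop still at least 15 mm above it. With the lever at its stop the die stands 10 to 12 mm proud of the rim; short of 9.5 mm it is not fully up
- brass_die: the loose brass button die, a plain disc 44 mm across and 20 mm high, 0.11 to 0.22 kg, a dark circle and dot on its upper face. Origin at the centre of its underside, z up. At the start it lies on the ledge in the ring, its top 3 mm below the rim, with 1.5 mm play all round
- die_block: wooden block 72 x 144 x 18 mm, fixed to the table; origin under its centre, y along its length, z up. Two round wells, 54 mm across and 6 mm deep, 36 mm either side of the middle: the one on the +y side is empty, the other holds the steel die
- empty_well (a point): centre of the floor of the empty well, 12 mm above the table; axes as the block's
- full_well (a point): centre of the floor of the other well, 12 mm above the table
- steel_die: loose steel die, disc 38 mm across and 22 mm high, standing in the other well; origin at the centre of its underside
- spool_red: loose upright spool of red thread, 40 mm across, 55 mm high; origin at the centre of its underside
- tape_measure: loose rolled yellow tape measure, 53 mm across, 19 mm high; origin at the centre of its underside
- tailor_chalk: loose flat triangle of pale tailor's chalk, 42 x 47 x 8 mm; origin at the centre of its underside
Mind the look-alikes: they are no part of the job. There is more than one size of the ejector; the job needs the larger.

How it is judged:
By the outcome, as a careful person would: the job done as asked, in the order asked, and still so for the second after the job is handed in, with the robot touching nothing.
It also fails if it takes over 56 s, if anything falls off the work surface, if the arm or the gripper's body presses on something with over 40 N, if the wrist force passes 120 N, or if a joint passes its speed limit or range.

## Working session

There is one attempt and no reset: what is moved stays moved. The work goes in short steps, Python scripts to look and compute and a tool call to move; the robot and the scene stay as the last step left them, time stands still between calls to the robot, and variables do not carry over. Pictures are saved under pics/ and viewed, at most 10 in all, crops included, and the job is handed in when it is done.

Besides the shell and the picture viewer there is one more tool, called after "Call:" by a JSON object that holds its "op" and its "data". apply_moves: Moves the arm, as the interface text tells. Its arguments: {"type":"object","properties":{"commands":{"type":"array"},"squeeze":{"type":"number"}},"required":["commands"]}

```bash
mkdir -p pics; ls
python3 - <<'E'
from plant import readout, optics
import cv2,pickle
s=readout.read_state();print({k:s[k] for k in("t","position","tcp_rot","contact_force","opening")})
for n in("top","side"):
    c=optics.capture(n);cv2.imwrite(f"pics/{n}0.png",c["pixels"][:,:,::-1]);pickle.dump(c,open(f"pics/{n}0.pkl","wb"))
    print(n,{k:v for k,v in c.items() if k!="pixels"})
E
```

```text
pics
{'t': 0.0, 'position': array([ 0.2194378 , -0.61101909,  0.2175063 ]), 'tcp_rot': array([-1.22648845e-03,  9.85168079e-01,  1.71587557e-01, -2.50698779e-04]), 'contact_force': array([0.18537732, 0.27091869, 0.93176947]), 'opening': 1.0013058810549842}
top {'vfov': 52.11553912065983, 'cx': 319.2131527574614, 'cy': 241.80286525892163, 'origin': array([ 0.4166986 , -0.03235612,  0.97184437]), 'attitude': array([-0.70391776, -0.03939895,  0.0632439 ,  0.70636231])}
side {'vfov': 48.58630289858317, 'cx': 318.2960866486673, 'cy': 235.39622535773887, 'origin': array([ 0.44769486, -0.97194135,  0.83602495]), 'attitude': array([ 0.89966228,  0.43311224, -0.02642346, -0.04820135])}
```

View pics/top0.png

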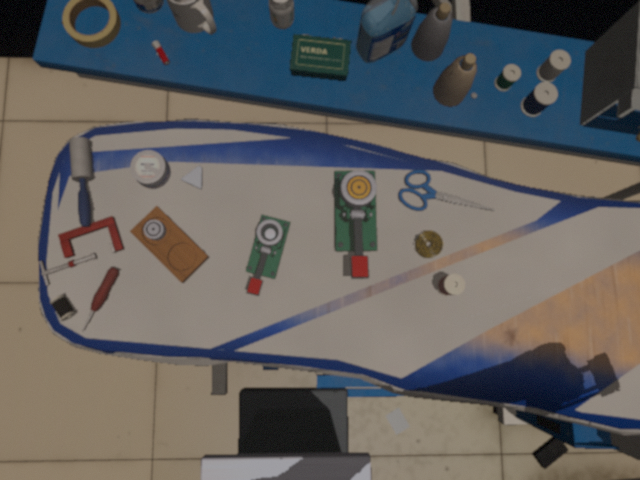

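View pics/side0.png

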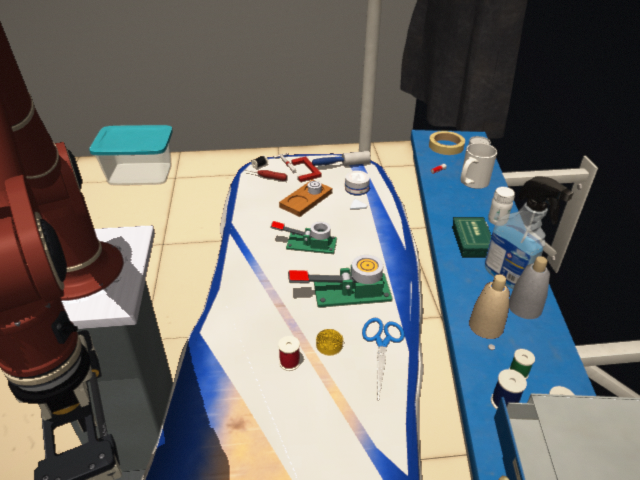

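Top view: the larger stand has its ring at (358,187) with brass visible inside and its paddle at (359,266). The wooden block is at (169,244), with its empty well near (183,257) and the steel die at (153,229).
Possible mix-ups:
- Small stand: ring (269,232), paddle (254,286).
- Brass-coloured tape measure at (428,243).
- White tin at (148,167).
- Steel die's well at (153,229).

I choose the big stand and check it in a close crop.

```bash
cat > h.py <<'E'
import numpy as np, cv2, pickle
from scipy.spatial.transform import Rotation as R
def q2R(q): return R.from_quat([q[1],q[2],q[3],q[0]]).as_matrix()
def ray(c,u,v,pose=None):
    f=240/np.tan(np.radians(c["vfov"]/2))
    d=np.array([(u-c["cx"])/f,-(v-c["cy"])/f,-1.])
    if "origin" in c: return np.array(c["origin"]),q2R(c["attitude"])@d
    p,q=pose; T=np.array(c["hand_eye"]); Rw=q2R(q)
    return np.array(p)+Rw@T[:3,3], Rw@T[:3,:3]@d
def onz(c,u,v,z,pose=None):
    o,d=ray(c,u,v,pose); return o+d*(z-o[2])/d[2]
def proj(c,P,pose=None):
    f=240/np.tan(np.radians(c["vfov"]/2))
    if "origin" in c: o,A=np.array(c["origin"]),q2R(c["attitude"])
    else:
        p,q=pose;T=np.array(c["hand_eye"]);Rw=q2R(q);o=np.array(p)+Rw@T[:3,3];A=Rw@T[:3,:3]
    x=A.T@(np.array(P)-o); return c["cx"]-f*x[0]/x[2], c["cy"]+f*x[1]/x[2]
def tri(r1,r2):
    (a,d),(b,e)=r1,r2; d=d/np.linalg.norm(d);e=e/np.linalg.norm(e)
    t=np.linalg.lstsq(np.c_[d,-e],b-a,rcond=None)[0]
    return (a+t[0]*d+b+t[1]*e)/2, np.linalg.norm(a+t[0]*d-b-t[1]*e)
def blobs(img,lo,hi,amin=30):
    hsv=cv2.cvtColor(img,cv2.COLOR_RGB2HSV)
    m=cv2.inRange(hsv,np.array(lo),np.array(hi)) if lo[0]<=hi[0] else cv2.inRange(hsv,np.array(lo),np.array([179,*hi[1:]]))|cv2.inRange(hsv,np.array([0,*lo[1:]]),np.array(hi))
    cs,_=cv2.findContours(m,cv2.RETR_EXTERNAL,cv2.CHAIN_APPROX_NONE)
    return [(cv2.contourArea(k),np.array(cv2.minAreaRect(k)[0]),cv2.minAreaRect(k)[1],cv2.minAreaRect(k)[2],k) for k in cs if cv2.contourArea(k)>amin]
E
python3 - <<'E'
from h import *
t=pickle.load(open("pics/top0.pkl","rb"));s=pickle.load(open("pics/side0.pkl","rb"))
for n,c in(("top",t),("side",s)):
    for nm,lo,hi in(("red",(172,150,90),(8,255,255)),("green",(55,90,40),(85,255,200)),("brass",(15,110,110),(30,255,255)),("wood",(8,120,60),(17,255,220))):
        for b in blobs(c["pixels"],lo,hi): 
            if 130<b[1][1]<380 and 120<b[1][0]<460: print(n,nm,round(b[0]),b[1].round(1),np.round(b[2],1),round(b[3],1))
tp=lambda x,y,w,h:cv2.resize(t["pixels"][y:y+h,x:x+w],None,fx=4,fy=4,interpolation=2)
sp=lambda x,y,w,h:cv2.resize(s["pixels"][y:y+h,x:x+w],None,fx=4,fy=4,interpolation=2)
a=np.hstack([tp(320,150,95,140),sp(280,230,105,140)])[:600,:800]
cv2.imwrite("pics/crop1.png",a[:,:,::-1])
for nm,u,v,z in(("ring",358,187,.078),("paddle",359,266,.065),("well",183,257,.018),("steel",153,229,.034)):
    print(nm,onz(t,u,v,z).round(4))
E
```

```text
top red 122 [254.1 285.7] [10.1 13.9] 18.4
top red 266 [359.5 266. ] [20. 15.] 90.0
top brass 368 [358.5 187. ] [21.9 21.9] 45.0
top wood 2468 [169.  243.5] [71.4 36.1] 45.0
side red 174 [287.5 359.5] [15. 15.] 90.0
side red 167 [298.5 275. ] [10. 19.] 90.0
side red 54 [277.5 224.9] [11.6  5.8] 14.0
side red 98 [271.5 173.9] [27.6  4.9] 10.6
side red 189 [306.1 167.7] [25.2 21.7] 67.6
side green 1516 [352.6 290.9] [26.6 74.9] 83.4
side green 606 [311.1 242.9] [47.4 15.6] 5.9
side brass 534 [329.  341.5] [25. 26.] 90.0
side brass 191 [367. 265.] [12. 20.] 90.0
side brass 568 [446.5 142.5] [21. 33.] 90.0
side wood 748 [305.7 197.3] [22.8 52.3] 55.6
side wood 112 [446.7 137. ] [25.3  8.1] 5.2
ring [ 0.6514 -0.1364  0.078 ]
paddle [ 0.5038 -0.1372  0.065 ]
well [0.5268 0.1993 0.018 ]
steel [0.5791 0.2543 0.034 ]
```

View pics/crop1.png

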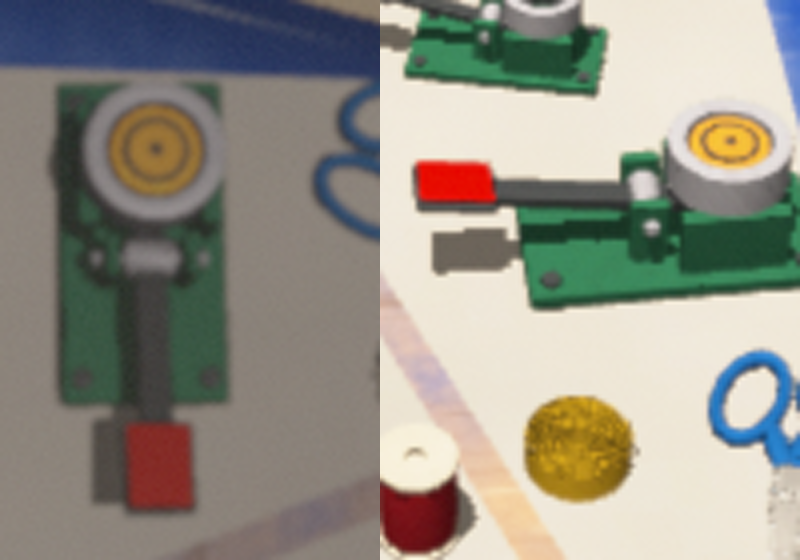

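The crop confirms it: the big stand's ring holds a brass disc with a dark circle and dot. Next I work out positions and the first move.

```bash
cat >> h.py <<'E'
def plan(st,goal,ydir_deg,n,grip):
    """n equal rows from the measured pose to goal with tool y at world angle ydir_deg, z down; returns normalised rows"""
    p=np.array(st["position"]);Rc=q2R(st["tcp_rot"])
    a=np.radians(ydir_deg);y=np.array([np.cos(a),np.sin(a),0]);z=np.array([0,0,-1.]);Rg=np.c_[np.cross(y,z),y,z]
    w=R.from_matrix(Rc.T@Rg).as_rotvec();out=[]
    for i in range(n):
        out.append([*(Rc.T@(np.array(goal)-p)/n/.5),*(w/n/np.pi),grip]); Rc=Rc@R.from_rotvec(w/n).as_matrix()
    return np.round(out,4)
E
python3 - <<'E'
from h import *
from plant import readout
t=pickle.load(open("pics/top0.pkl","rb"));s=pickle.load(open("pics/side0.pkl","rb"))
print("die top",tri(ray(t,358.5,187),ray(s,367,265)))
print("die@75",onz(t,358.5,187,.075),onz(s,367,265,.075))
print("paddle",tri(ray(t,359.5,266),ray(s,298.5,274.5)))
b=max([b for b in blobs(t["pixels"],(8,120,60),(17,255,220)) if b[1][1]>200],key=lambda b:b[0])
box=cv2.boxPoints(cv2.minAreaRect(b[4]));print("block",[onz(t,*c,.018).round(4) for c in box])
st=readout.read_state()
print(plan(st,[.56,-.137,.26],-45,10,0))
E
```

```text
die top (array([ 0.65039516, -0.13748616,  0.07683253]), np.float64(0.0025228119250512602))
die@75 [ 0.65218048 -0.13774189  0.075     ] [ 0.64957625 -0.13582237  0.075     ]
paddle (array([ 0.50279482, -0.13828539,  0.06382435]), np.float64(0.0022774207107669102))
block [array([0.5779, 0.3014, 0.018 ]), array([0.6287, 0.2544, 0.018 ]), array([0.5286, 0.1532, 0.018 ]), array([0.4793, 0.2006, 0.018 ])]
[[ 9.610e-02 -6.620e-02 -8.300e-03 -1.000e-04 -0.000e+00 -1.400e-02
   0.000e+00]
 [ 9.900e-02 -6.190e-02 -8.300e-03 -1.000e-04 -0.000e+00 -1.400e-02
   0.000e+00]
 [ 1.016e-01 -5.750e-02 -8.400e-03 -1.000e-04 -0.000e+00 -1.400e-02
   0.000e+00]
 [ 1.040e-01 -5.300e-02 -8.400e-03 -1.000e-04 -0.000e+00 -1.400e-02
   0.000e+00]
 [ 1.063e-01 -4.830e-02 -8.400e-03 -1.000e-04 -0.000e+00 -1.400e-02
   0.000e+00]
 [ 1.083e-01 -4.360e-02 -8.400e-03 -1.000e-04 -0.000e+00 -1.400e-02
   0.000e+00]
 [ 1.101e-01 -3.880e-02 -8.400e-03 -1.000e-04 -0.000e+00 -1.400e-02
   0.000e+00]
 [ 1.117e-01 -3.390e-02 -8.400e-03 -1.000e-04 -0.000e+00 -1.400e-02
   0.000e+00]
 [ 1.131e-01 -2.900e-02 -8.500e-03 -1.000e-04 -0.000e+00 -1.400e-02
   0.000e+00]
 [ 1.143e-01 -2.390e-02 -8.500e-03 -1.000e-04 -0.000e+00 -1.400e-02
   0.000e+00]]
```

Call:
{"op": "apply_moves", "data": {"commands": [0.096,-0.066,-0.008,0,0,-0.014,0,0.099,-0.062,-0.008,0,0,-0.014,0,0.102,-0.058,-0.008,0,0,-0.014,0,0.104,-0.053,-0.008,0,0,-0.014,0,0.106,-0.048,-0.008,0,0,-0.014,0], "squeeze": 30}}

```text
t: 0.72
position: [0.3907, -0.3728, 0.2385]
tcp_rot: [-0.0, 0.96, 0.279, -0.0]
contact_force: [-0.0, 0.2, 0.4]
opening: 1.001
finger_force: 0.0
```

Call:
{"op": "apply_moves", "data": {"commands": [0.108,-0.044,-0.008,0,0,-0.014,0.5,0.11,-0.039,-0.008,0,0,-0.014,1,0.112,-0.034,-0.008,0,0,-0.014,1,0.113,-0.029,-0.008,0,0,-0.014,1,0.114,-0.024,-0.008,0,0,-0.014,1]}}

```text
t: 1.35
position: [0.5606, -0.136, 0.2585]
tcp_rot: [-0.0, 0.924, 0.383, -0.0]
contact_force: [0.6, -1.1, -0.3]
opening: 0.514
finger_force: 0.0
```

```bash
cat > w.py <<'E'
from h import *
from plant import readout,optics
import sys
st=readout.read_state();c=optics.capture("wrist");n=sys.argv[1]
pose=(st["position"],st["tcp_rot"])
pickle.dump((c,st,pose),open(f"pics/{n}.pkl","wb"));cv2.imwrite(f"pics/{n}.png",c["pixels"][:,:,::-1])
print(st["t"],st["position"].round(4),st["tcp_rot"].round(4),st["contact_force"].round(2),st["opening"])
for nm,P in(("die",[.651,-.137,.075]),("paddle",[.503,-.138,.064]),("tcp",st["position"]),("well",[.5284,.2017,.012])): print(nm,np.round(proj(c,P,pose),1))
E
python3 w.py w1; python3 -c "
from h import *
print(pickle.load(open('pics/w1.pkl','rb'))[0]['hand_eye'])"
```

```text
1.35 [ 0.5606 -0.136   0.2585] [-1.000e-04  9.238e-01  3.829e-01 -4.000e-04] [ 0.59 -1.08 -0.3 ] 0.5139486229820377
die [381.1 151.1]
paddle [272.2 256.1]
tcp [309.8 303.3]
well [ 37.5 -16.8]
[[ 8.48785533e-05  9.56893082e-01  2.90440394e-01  8.14159986e-02]
 [ 9.99999583e-01  1.82815442e-04 -8.94549637e-04  6.40802339e-04]
 [-9.09085348e-04  2.90440349e-01 -9.56892667e-01 -1.66249667e-01]
 [ 0.00000000e+00  0.00000000e+00  0.00000000e+00  1.00000000e+00]]
```

View pics/w1.png

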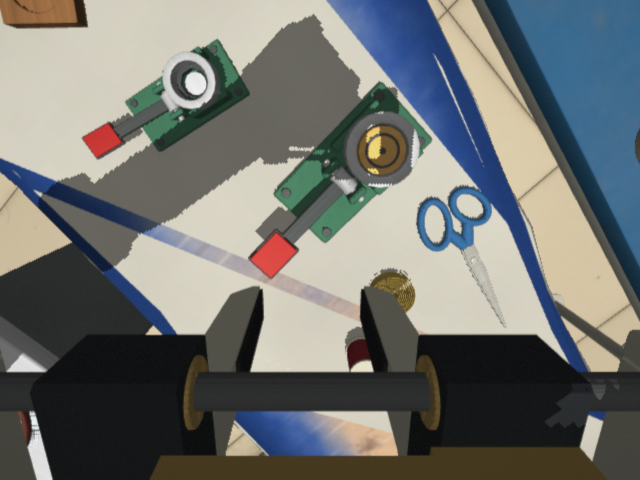

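Wrist view: the die in the big ring is at about (384,149) and the red paddle at (273,254), both within 3 px of the predictions. Now I refine these and plan the approach over the paddle.

Run:
```python
from h import *
c,st,pose=pickle.load(open("pics/w1.pkl","rb"))
for b in blobs(c["pixels"],(172,150,90),(8,255,255),200):
    print("red",b[0],b[1],b[2],onz(c,*b[1],.064,pose).round(4))
for b in blobs(c["pixels"],(12,80,50),(32,255,255),200):
    (u,v),r=cv2.minEnclosingCircle(b[4]); print("brass",b[0],b[1],b[2],u,v,r,onz(c,u,v,.075,pose).round(4),onz(c,*b[1],.075,pose).round(4))
print(plan(st,[.503,-.138,.10],-45,4,1))
```

```text
red 1029.5 [273.02496338 254.47372437] (28.456226348876953, 38.64247131347656) [ 0.5048 -0.1374  0.064 ]
red 675.0 [102.01470184 139.69117737] (24.18130111694336, 31.21274185180664) [0.4741 0.0535 0.064 ]
brass 12095.0 [378. 451.] (56.0, 456.0) 378.0 478.5 228.0006561279297 [ 0.389 -0.424  0.075] [ 0.4173 -0.3925  0.075 ]
brass 845.0 [428.5899353  392.44384766] (73.99849700927734, 21.00021743774414) 428.0 392.5 37.1652717590332 [ 0.5124 -0.3707  0.075 ] [ 0.5129 -0.3711  0.075 ]
brass 844.0 [194.24494934 392.4281311 ] (21.14242935180664, 73.99849700927734) 195.0 392.5 37.1652717590332 [ 0.3275 -0.1858  0.075 ] [ 0.327  -0.1852  0.075 ]
brass 885.0 [396.72286987 287.31472778] (46.394935607910156, 28.36887550354004) 392.04156494140625 293.0951843261719 23.338029861450195 [ 0.5643 -0.2507  0.075 ] [ 0.5719 -0.2492  0.075 ]
brass 1844.5 [381.  149.5] (49.0, 48.0) 381.26812744140625 149.7318878173828 25.137954711914062 [ 0.6519 -0.1362  0.075 ] [ 0.6519 -0.1359  0.075 ]
brass 1943.5 [43.  13.5] (27.0, 86.0) 43.0 12.5 44.78011703491211 [0.5275 0.144  0.075 ] [0.5269 0.1436 0.075 ]
[[-0.021  -0.0196  0.0793 -0.      0.      0.      1.    ]
 [-0.021  -0.0196  0.0793 -0.      0.      0.      1.    ]
 [-0.021  -0.0196  0.0792 -0.      0.      0.      1.    ]
 [-0.021  -0.0196  0.0792 -0.      0.      0.      1.    ]]
```

Call:
{"op": "apply_moves", "data": {"commands": [-0.021,-0.02,0.079,0,0,0,1,-0.021,-0.02,0.079,0,0,0,1,-0.021,-0.02,0.079,0,0,0,1,-0.021,-0.02,0.079,0,0,0,1,0,0,0,0,0,0,1]}}

```text
t: 2.02
position: [0.4984, -0.1387, 0.0982]
tcp_rot: [-0.002, 0.924, 0.382, -0.004]
contact_force: [0.2, 0.3, 0.3]
opening: 0.002
finger_force: 0.0
```

Call:
{"op": "apply_moves", "data": {"commands": [0,0,0.016,0,0,0,1,0,0,0.016,0,0,0,1,0,0,0.016,0,0,0,1,0,0,0.016,0,0,0,1,0,0,0.006,0,0,0,1]}}

```text
t: 2.65
position: [0.5018, -0.1388, 0.0651]
tcp_rot: [-0.0, 0.924, 0.382, -0.0]
contact_force: [-0.8, -0.7, 0.1]
opening: 0.004
finger_force: 0.3
```

Call:
{"op": "apply_moves", "data": {"commands": [0,0,0.006,0,0,0,1,0,0,0.006,0,0,0,1,0,0,0.006,0,0,0,1,0,0,0.006,0,0,0,1,0,0,0.006,0,0,0,1]}}

```text
t: 3.28
position: [0.5001, -0.1389, 0.0504]
tcp_rot: [-0.001, 0.924, 0.382, -0.002]
contact_force: [-4.2, -0.4, 5.4]
opening: 0.005
finger_force: 2.6
```

Call:
{"op": "apply_moves", "data": {"commands": [0,0,0.004,0,0,0,1,0,0,0.004,0,0,0,1,0,0,0.004,0,0,0,1,0,0,0.004,0,0,0,1,0,0,0.004,0,0,0,1]}}

```text
t: 3.9
position: [0.4998, -0.1389, 0.0404]
tcp_rot: [-0.001, 0.924, 0.382, -0.002]
contact_force: [-4.5, 0.0, 5.3]
opening: 0.005
finger_force: 2.9
```

Call:
{"op": "apply_moves", "data": {"commands": [0,0,0.002,0,0,0,1,0,0,0.002,0,0,0,1,0,0,0.002,0,0,0,1,0,0,0.002,0,0,0,1,0,0,0.002,0,0,0,1]}}

```text
t: 4.53
position: [0.4999, -0.1389, 0.0354]
tcp_rot: [-0.001, 0.924, 0.382, -0.002]
contact_force: [-4.3, -0.2, 5.5]
opening: 0.008
finger_force: 2.8
```

Call:
{"op": "apply_moves", "data": {"commands": [0,0,0.002,0,0,0,1,0,0,0.002,0,0,0,1,0,0,0.002,0,0,0,1,0,0,0,0,0,0,1,0,0,0,0,0,0,1]}}

```text
t: 5.15
position: [0.5002, -0.1389, 0.0324]
tcp_rot: [-0.001, 0.924, 0.382, -0.002]
contact_force: [-7.1, -0.2, 4.5]
opening: 0.008
finger_force: 2.7
```

Call:
{"op": "apply_moves", "data": {"commands": [0,0,0.002,0,0,0,1,0,0,0.002,0,0,0,1,0,0,0.002,0,0,0,1,0,0,0,0,0,0,1,0,0,0,0,0,0,1]}}

```text
t: 5.78
position: [0.5005, -0.1389, 0.0294]
tcp_rot: [-0.001, 0.924, 0.382, -0.001]
contact_force: [-4.6, 0.8, 4.0]
opening: 0.007
finger_force: 2.5
```

Call:
{"op": "apply_moves", "data": {"commands": [0,0,0.002,0,0,0,1,0,0,0.002,0,0,0,1,0,0,0,0,0,0,1,0,0,0,0,0,0,1,0,0,0,0,0,0,1]}}

```text
t: 6.4
position: [0.5008, -0.1389, 0.0274]
tcp_rot: [-0.001, 0.924, 0.382, -0.001]
contact_force: [-4.9, 0.2, 3.7]
opening: 0.004
finger_force: 2.5
```

Call:
{"op": "apply_moves", "data": {"commands": [0,0,0.002,0,0,0,1,0,0,0.002,0,0,0,1,0,0,0,0,0,0,1,0,0,0,0,0,0,1,0,0,0,0,0,0,1]}}

```text
t: 7.02
position: [0.5009, -0.1389, 0.0262]
tcp_rot: [-0.0, 0.924, 0.382, -0.001]
contact_force: [-6.3, 0.3, 9.8]
opening: 0.004
finger_force: 5.4
```

Run:
```python
from h import *
from plant import optics
c=optics.capture("side");pickle.dump(c,open("pics/side1.pkl","wb"))
cv2.imwrite("pics/side1.png",cv2.resize(c["pixels"][220:320,270:400],None,fx=5,fy=5,interpolation=2)[:,:,::-1])
```

```text
(no output)
```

View pics/side1.png

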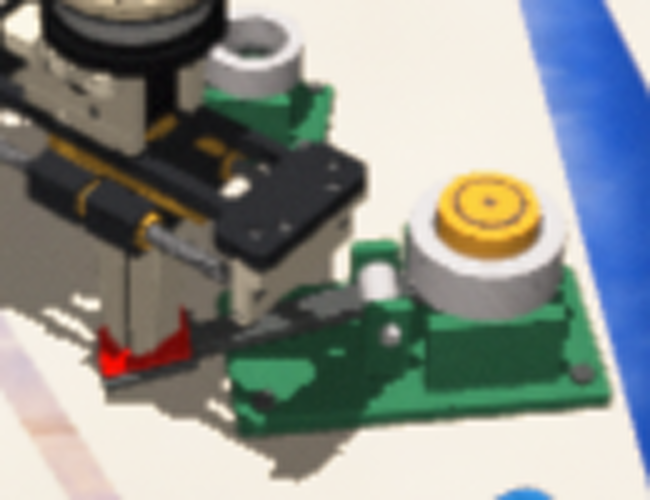

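The die now stands well proud of the rim at about crop (490,205). The force rose from 3.7 to 9.8 N while travel lagged the command, so this looks like the stop. One more millimetre will confirm it.

Call:
{"op": "apply_moves", "data": {"commands": [0,0,0.001,0,0,0,1,0,0,0.001,0,0,0,1,0,0,0,0,0,0,1,0,0,0,0,0,0,1,0,0,0,0,0,0,1]}}

```text
t: 7.7
position: [0.5009, -0.1389, 0.0259]
tcp_rot: [-0.0, 0.924, 0.382, -0.001]
contact_force: [-8.2, 0.4, 15.6]
opening: 0.007
finger_force: 8.3
```

Firm stop: 15.6 N with almost no travel. Next I let go, rise and move above the ring.

Call:
{"op": "apply_moves", "data": {"commands": [0,0,-0.006,0,0,0,1,0,0,-0.05,0,0,0,1,0,0,-0.1,0,0,0,1,0,0,-0.1,0,0,0,0.5,0,0,-0.08,0,0,0,0.2]}}

```text
t: 8.32
position: [0.5051, -0.1391, 0.1953]
tcp_rot: [0.002, 0.924, 0.383, 0.003]
contact_force: [-0.2, -0.5, 0.6]
opening: 0.172
finger_force: 0.0
```

Run:
```python
from h import *
from plant import readout
print(plan(readout.read_state(),[.6515,-.137,.19],-45,4,0.2))
```

```text
[[ 0.0525  0.051   0.0032  0.0005 -0.0004 -0.      0.2   ]
 [ 0.0525  0.051   0.0031  0.0005 -0.0004 -0.      0.2   ]
 [ 0.0525  0.051   0.0029  0.0005 -0.0004 -0.      0.2   ]
 [ 0.0525  0.051   0.0028  0.0005 -0.0004 -0.      0.2   ]]
```

Call:
{"op": "apply_moves", "data": {"commands": [0.053,0.051,0,0,0,0,0.2,0.053,0.051,0,0,0,0,0.2,0.053,0.051,0,0,0,0,0.2,0.052,0.051,0,0,0,0,0.2,0,0,0,0,0,0,0.2]}}

```text
t: 8.95
position: [0.6526, -0.1355, 0.192]
tcp_rot: [0.001, 0.924, 0.383, 0.003]
contact_force: [-0.5, 0.5, -0.3]
opening: 0.708
finger_force: 0.0
```

```bash
python3 w.py w2
python3 - <<'E'
from h import *
from plant import optics
c,st,pose=pickle.load(open("pics/w2.pkl","rb"))
for b in blobs(c["pixels"],(12,80,50),(32,255,255),200):
    print("brass",b[0],b[1],b[2],onz(c,*b[1],.089,pose).round(4))
s=optics.capture("side");pickle.dump(s,open("pics/side2.pkl","wb"))
E
```

```text
8.95 [ 0.6526 -0.1355  0.192 ] [6.000e-04 9.237e-01 3.830e-01 2.800e-03] [-0.47  0.5  -0.26] 0.7084988056160475
die [309.6 240.9]
paddle [194.8 349.4]
tcp [309.8 303.3]
well [-80.1  44.8]
brass 11169.5 [420.49996948 463.        ] (436.99993896484375, 31.999996185302734) [ 0.5752 -0.3572  0.089 ]
brass 1079.0 [471.5213623  392.37542725] (74.76319122314453, 27.62461280822754) [ 0.6563 -0.3292  0.089 ]
brass 1085.5 [151.41851807 392.36810303] (27.745664596557617, 74.76319122314453) [ 0.4618 -0.1338  0.089 ]
brass 780.5 [340. 361.] (22.0, 46.0) [ 0.5977 -0.2262  0.089 ]
brass 2588.0 [310.68997192 241.66998291] (57.27565383911133, 58.54844284057617) [ 0.654  -0.1351  0.089 ]
```

View pics/w2.png

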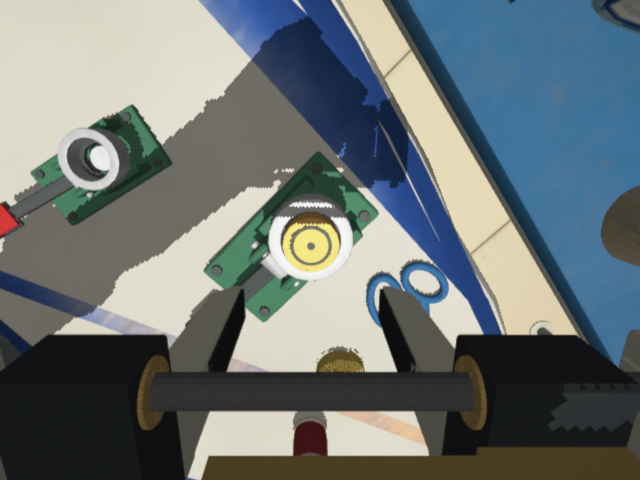

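The die's dot is at (311,245), midway between the fingers (243 and 380), so it is centred in the closing direction. I descend over it.

Call:
{"op": "apply_moves", "data": {"commands": [0,0,0.06,0,0,0,0.25,0,0,0.06,0,0,0,0.25,0,0,0.06,0,0,0,0.25,0,0,0.03,0,0,0,0.25,0,0,0,0,0,0,0.25]}}

```text
t: 9.68
position: [0.648, -0.1366, 0.0872]
tcp_rot: [-0.0, 0.924, 0.382, -0.001]
contact_force: [0.3, 1.0, 0.2]
opening: 0.75
finger_force: 0.0
```

```bash
python3 w.py w3
python3 - <<'E'
from h import *
c=pickle.load(open("pics/side2.pkl","rb"))
for b in blobs(c["pixels"],(15,110,110),(30,255,255)): print(b[0],b[1],b[2])
for z in (.086,.088,.09,.092): print(z,np.round(proj(c,[.652,-.1367,z]),1))
w=pickle.load(open("pics/w3.pkl","rb"))[0]["pixels"]
a=cv2.resize(c["pixels"][230:290,330:400],(560,480),interpolation=2)
cv2.imwrite("pics/m1.png",np.hstack([a[:,:400],cv2.resize(w[120:420,170:450],(400,480))])[:,:,::-1])
E
```

```text
9.675 [ 0.648  -0.1366  0.0872] [-4.000e-04  9.241e-01  3.822e-01 -5.000e-04] [0.34 0.96 0.17] 0.7502069838426476
die [314.4 289.7]
paddle [149.9 435.8]
tcp [309.8 303.3]
well [-263.4   -4.5]
533.5 [329.  341.5] (25.0, 26.0)
271.5 [367.  262.5] (17.0, 20.0)
65.5 [301.22003174 200.96003723] (12.20000171661377, 25.60000228881836)
570.0 [446.5 142.5] (21.0, 33.0)
0.086 [368.5 261.3]
0.088 [368.6 260.6]
0.09 [368.6 259.9]
0.092 [368.7 259.2]
```

View pics/m1.png

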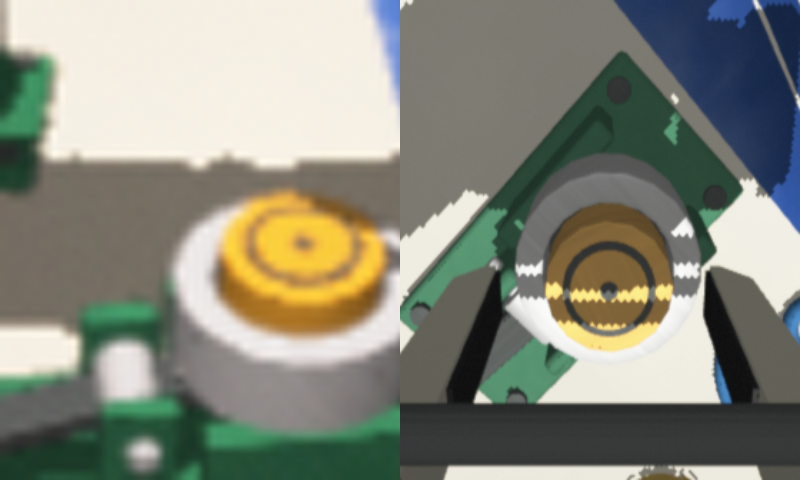

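Wrist crop: the dot is at full-image (316,301) against the TCP at (310,303) and the finger middle at about 312. So the die is 2–3 mm toward +tool y. I correct and let the arm settle.

Call:
{"op": "apply_moves", "data": {"commands": [0.002,0.004,0,0,0,0,0.25,0,0,0,0,0,0,0.25,0,0,0,0,0,0,0.25,0,0,0,0,0,0,0.25,0,0,0,0,0,0,0.25]}}

```text
t: 10.35
position: [0.6508, -0.1372, 0.0877]
tcp_rot: [-0.0, 0.924, 0.382, 0.0]
contact_force: [-0.2, 0.7, 0.2]
opening: 0.749
finger_force: 0.0
```

```bash
python3 w.py w4
python3 - <<'E'
from h import *
c,st,pose=pickle.load(open("pics/w4.pkl","rb"));im=c["pixels"]
hsv=cv2.cvtColor(im,cv2.COLOR_RGB2HSV)
m=cv2.inRange(hsv,(12,80,40),(32,255,255))
# width of die per row near its middle, and finger inner edges (dark) around
for r in range(285,321,5):
    x=np.where(m[r,230:400]>0)[0]+230
    print(r,x.min(),x.max(),(x.min()+x.max())/2, end=" | ")
    print(im[r,180:260:8].sum(1)//3, im[r,372:460:8].sum(1)//3)
cv2.imwrite("pics/m2.png",cv2.resize(im[180:380,170:460],None,fx=2.5,fy=2.5)[:,:,::-1])
E
```

```text
10.35 [ 0.6508 -0.1372  0.0877] [-0.000e+00  9.240e-01  3.824e-01  1.000e-04] [-0.22  0.67  0.2 ] 0.7491616443152881
die [309.8 292.1]
paddle [146.6 437.3]
tcp [309.8 303.3]
well [-265.5   -1.2]
285 270 352 311.0 | [233 228  90 118 118 116 108  86  44 144] [244 112 218 234 235 236 236 236 236 236 236]
290 269 353 311.0 | [233  97 117 116 116  96  95  55  60 245] [230 235  80  94 118 234 236 236 236 236 236]
295 268 354 311.0 | [139  98 117 114  94  95  95  18 105 114] [114 236  24  96  95  93 235 236 235 236 236]
300 267 355 311.0 | [ 68 117 118  95  94  95  93  17 114 113] [111 236  18  95  94  94 100 236 235 235 233]
305 267 354 310.5 | [110 117 116  95  94  95  79  18 217 119] [186 236  19  92  95  95  95 235 234 119  75]
310 269 353 311.0 | [ 92 117  95  95  94  94  22  16 173 234] [235 235  17  41  94  95  95 104 141  55 102]
315 271 352 311.5 | [106  50  95  95  95  95  17  16 205 234] [235 235  15  21  94  94  94  95  85 113 138]
320 273 349 311.0 | [104  94  94  93  94  88  14  17 101 217] [235 235  17  16  94  95  94  94  93 140 236]
```

View pics/m2.png

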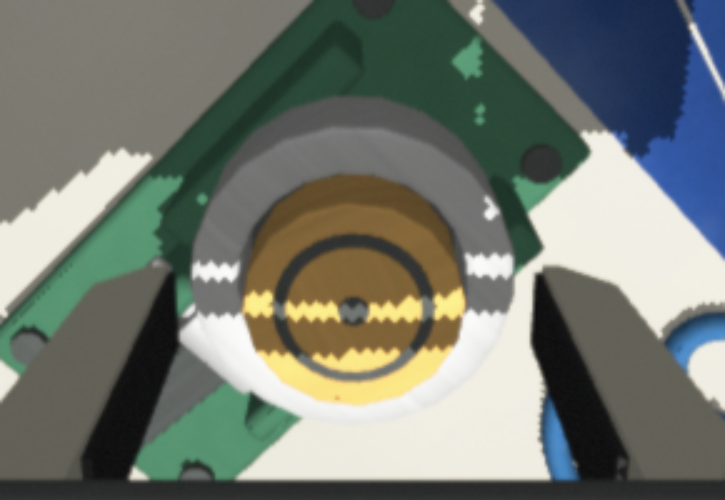

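The die is centred: its middle is at column 311 against 311.4 for the fingers, and the dot is at row 304 against 303. I go down and grip.

Call:
{"op": "apply_moves", "data": {"commands": [0,0,0.006,0,0,0,0.25,0,0,0.004,0,0,0,0.25,0,0,0.003,0,0,0,0.25,0,0,0,0,0,0,0.25,0,0,0,0,0,0,0.25], "squeeze": 30}}

```text
t: 11.02
position: [0.6509, -0.1372, 0.0812]
tcp_rot: [-0.0, 0.924, 0.382, 0.0]
contact_force: [0.1, 0.5, -0.9]
opening: 0.75
finger_force: 0.0
```

Call:
{"op": "apply_moves", "data": {"commands": [0,0,0,0,0,0,0.45,0,0,0,0,0,0,0.6,0,0,0,0,0,0,0.8,0,0,0,0,0,0,1,0,0,0,0,0,0,1]}}

```text
t: 11.65
position: [0.6508, -0.1372, 0.0812]
tcp_rot: [-0.0, 0.924, 0.382, -0.0]
contact_force: [0.1, 0.5, 1.1]
opening: 0.459
finger_force: 30.0
```

Call:
{"op": "apply_moves", "data": {"commands": [0,0,-0.01,0,0,0,1,0,0,-0.02,0,0,0,1,0,0,-0.03,0,0,0,1,0,0,-0.05,0,0,0,1,0,0,-0.06,0,0,0,1]}}

```text
t: 12.28
position: [0.6507, -0.1372, 0.1676]
tcp_rot: [-0.0, 0.924, 0.382, -0.0]
contact_force: [0.5, 0.5, -1.6]
opening: 0.463
finger_force: 30.0
```

```bash
python3 w.py w5
python3 - <<'E'
from h import *
from plant import readout
print(plan(readout.read_state(),[.5284,.2017,.16],-45,8,1))
E
```

```text
12.275 [ 0.6507 -0.1372  0.1676] [-1.000e-04  9.240e-01  3.824e-01 -0.000e+00] [ 0.5   0.5  -1.57] 0.46339336930320146
die [310.4 246.4]
paddle [187.  362.1]
tcp [309.8 303.3]
well [-111.7   33.7]
[[ 3.77e-02 -8.22e-02  2.80e-03  3.00e-04 -2.00e-04 -0.00e+00  1.00e+00]
 [ 3.77e-02 -8.22e-02  2.90e-03  3.00e-04 -2.00e-04 -0.00e+00  1.00e+00]
 [ 3.77e-02 -8.22e-02  2.90e-03  3.00e-04 -2.00e-04 -0.00e+00  1.00e+00]
 [ 3.78e-02 -8.22e-02  3.00e-03  3.00e-04 -2.00e-04 -0.00e+00  1.00e+00]
 [ 3.78e-02 -8.21e-02  3.00e-03  3.00e-04 -2.00e-04 -0.00e+00  1.00e+00]
 [ 3.78e-02 -8.21e-02  3.10e-03  3.00e-04 -2.00e-04 -0.00e+00  1.00e+00]
 [ 3.78e-02 -8.21e-02  3.10e-03  3.00e-04 -2.00e-04 -0.00e+00  1.00e+00]
 [ 3.78e-02 -8.21e-02  3.20e-03  3.00e-04 -2.00e-04 -0.00e+00  1.00e+00]]
```

View pics/w5.png

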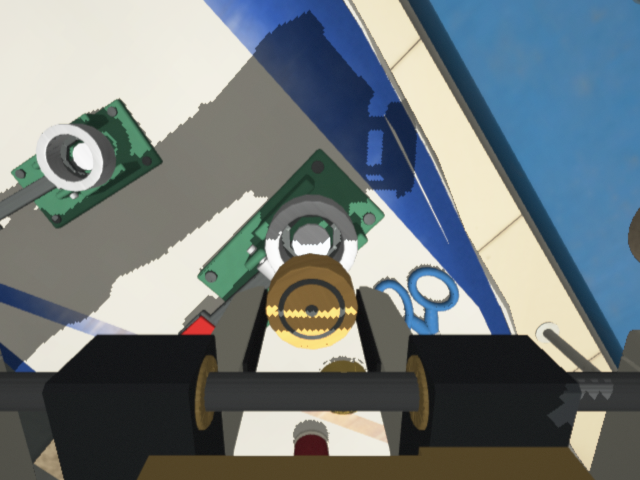

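The die is held level between the pads, dot at (311,311), and clear of the ring. I carry it to above the empty well.

Call:
{"op": "apply_moves", "data": {"commands": [0.02,-0.045,0,0,0,0,1,0.034,-0.073,0,0,0,0,1,0.034,-0.073,0,0,0,0,1,0.034,-0.073,0,0,0,0,1,0.034,-0.073,0,0,0,0,1]}}

```text
t: 12.95
position: [0.5867, 0.0384, 0.1667]
tcp_rot: [0.0, 0.924, 0.382, 0.001]
contact_force: [0.2, -0.6, -1.0]
opening: 0.46
finger_force: 30.0
```

Call:
{"op": "apply_moves", "data": {"commands": [0.034,-0.073,0,0,0,0,1,0.034,-0.073,0,0,0,0,1,0.034,-0.073,0,0,0,0,1,0.03,-0.065,0,0,0,0,1,0.014,-0.036,0,0,0,0,1]}}

```text
t: 13.58
position: [0.5247, 0.2045, 0.1667]
tcp_rot: [-0.001, 0.923, 0.384, 0.001]
contact_force: [0.4, -0.4, -1.3]
opening: 0.463
finger_force: 30.0
```

Call:
{"op": "apply_moves", "data": {"commands": [0,0,0,0,0,0,1,0,0,0,0,0,0,1,0,0,0,0,0,0,1,0,0,0,0,0,0,1,0,0,0,0,0,0,1]}}

```text
t: 14.2
position: [0.5258, 0.2014, 0.1662]
tcp_rot: [0.0, 0.924, 0.382, -0.0]
contact_force: [0.3, 0.5, -1.1]
opening: 0.46
finger_force: 30.0
```

```bash
python3 w.py w6
python3 - <<'E'
from h import *
c,st,pose=pickle.load(open("pics/w6.pkl","rb"))
for b in blobs(c["pixels"],(4,90,40),(20,255,255),400): print(b[0],b[1],b[2],b[3])
b=[b for b in blobs(c["pixels"],(4,90,40),(20,255,255),400)]
g=cv2.cvtColor(c["pixels"],cv2.COLOR_RGB2GRAY)
cv2.imwrite("pics/w6c.png",c["pixels"][:,:,::-1])
print(plan(st,[.5284,.2017,.168],-45,1,1))
E
```

```text
14.2 [0.5258 0.2014 0.1662] [ 0.      0.9242  0.3819 -0.    ] [ 0.27  0.49 -1.06] 0.4601549849998247
die [698.3 416.7]
paddle [545.  498.9]
tcp [309.8 303.3]
well [312.2 223.8]
11089.0 [365.5 463. ] (32.0, 455.0) 90.0
745.5 [417.88977051 392.00982666] (74.77184295654297, 19.965721130371094) 84.92039489746094
740.5 [204.86682129 392.03189087] (20.01144027709961, 74.67472076416016) 4.969740867614746
20666.0 [310.73074341 219.61483765] (256.8641052246094, 92.10222625732422) 89.20427703857422
[[ 4.1e-03  3.3e-03 -3.7e-03  0.0e+00  0.0e+00 -5.0e-04  1.0e+00]]
```

View pics/w6.png

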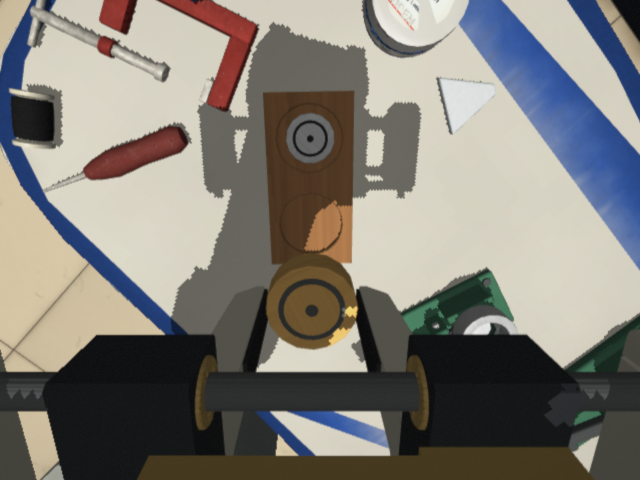

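Wrist view: the block spans rows 92–264 with the steel die at (310,138). The empty well outline is centred at about (311.5,222) and the held die hangs level. I compute the well from the block corners and the well outline.

Run:
```python
from h import *
c,st,pose=pickle.load(open("pics/w6.pkl","rb"))
P=[onz(c,u,v,.018,pose)[:2] for u,v in((263.5,92),(354,92),(271,264),(352,262))]
far=(P[0]+P[1])/2;near=(P[2]+P[3])/2;L=np.linalg.norm(far-near);d=(near-far)/L
print("L",L,"W",np.linalg.norm(P[0]-P[1]),np.linalg.norm(P[2]-P[3]),"well",near-d*.036,"mid+36",(far+near)/2+d*.036,"dir",np.degrees(np.arctan2(d[1],d[0])))
w=onz(c,311.5,222,.018,pose);print("outline",w)
s=np.array([.5273,.2010,.018]);print(onz(c,310,138,.034,pose))
Rc=q2R(pose[1]);print("to outline tool",Rc.T@(np.r_[w[:2],.166]-pose[0])/.5)
```

```text
L 0.1431275295850869 W 0.0712956951236659 0.07290800343130745 well [0.52844347 0.20338968] mid+36 [0.52813917 0.2030771 ] dir -134.23069270867146
outline [0.53018953 0.20433487 0.018     ]
[0.57937982 0.25504419 0.034     ]
to outline tool [0.0103895  0.00204781 0.00034834]
```

Call:
{"op": "apply_moves", "data": {"commands": [0.007,0.0015,0.06,0,0,0,1,0,0,0.08,0,0,0,1,0,0,0.08,0,0,0,1,0,0,0.04,0,0,0,1,0,0,0,0,0,0,1]}}

```text
t: 14.88
position: [0.5275, 0.2034, 0.0347]
tcp_rot: [-0.0, 0.924, 0.382, -0.002]
contact_force: [0.3, -0.4, -1.3]
opening: 0.464
finger_force: 30.0
```

Call:
{"op": "apply_moves", "data": {"commands": [0,0,0,0,0,0,1,0,0,0,0,0,0,1,0,0,0,0,0,0,1,0,0,0,0,0,0,1,0,0,0,0,0,0,1]}}

```text
t: 15.5
position: [0.5286, 0.2039, 0.0364]
tcp_rot: [-0.0, 0.924, 0.382, 0.0]
contact_force: [-0.2, -0.1, -1.4]
opening: 0.464
finger_force: 30.0
```

```bash
python3 w.py w7
python3 - <<'E'
from h import *
c,st,pose=pickle.load(open("pics/w7.pkl","rb"))
im=c["pixels"];Rc=q2R(pose[1]);print("to well, tool mm",Rc.T@(np.array([.5288,.2033,st["position"][2]])-pose[0])*1e3)
m=cv2.inRange(cv2.cvtColor(im,cv2.COLOR_RGB2HSV),(4,90,30),(20,255,255))
for r in range(20,240,20):
    x=np.where(m[r]>0)[0]; print(r,x.min() if len(x) else None,x.max() if len(x) else None)
E
```

```text
15.5 [0.5286 0.2039 0.0364] [-0.000e+00  9.240e-01  3.823e-01  2.000e-04] [-0.18 -0.07 -1.41] 0.4644709622794963
die [947.2 609.6]
paddle [668.5 701.2]
tcp [309.8 303.3]
well [312.4 286.6]
to well, tool mm [-3.09088244e-01  5.44528581e-01 -5.48615993e-05]
20 154 154
40 148 193
60 None None
80 228 383
100 150 382
120 231 382
140 50 381
160 2 380
180 2 379
200 24 379
220 238 378
```

Call:
{"op": "apply_moves", "data": {"commands": [0,0,0.006,0,0,0,1,0,0,0.006,0,0,0,1,0,0,0.004,0,0,0,1,0,0,0,0,0,0,1,0,0,0,0,0,0,1]}}

```text
t: 16.18
position: [0.5286, 0.2039, 0.0282]
tcp_rot: [-0.0, 0.924, 0.382, 0.0]
contact_force: [0.1, -0.1, -1.8]
opening: 0.463
finger_force: 30.0
```

Call:
{"op": "apply_moves", "data": {"commands": [0,0,0.002,0,0,0,1,0,0,0.002,0,0,0,1,0,0,0,0,0,0,1,0,0,0,0,0,0,1,0,0,0,0,0,0,1]}}

```text
t: 16.8
position: [0.5286, 0.2039, 0.0262]
tcp_rot: [-0.0, 0.924, 0.382, 0.0]
contact_force: [0.6, -0.8, -0.9]
opening: 0.462
finger_force: 30.0
```

Call:
{"op": "apply_moves", "data": {"commands": [0,0,0.002,0,0,0,1,0,0,0,0,0,0,1,0,0,0,0,0,0,1,0,0,0,0,0,0,1,0,0,0,0,0,0,1]}}

```text
t: 17.42
position: [0.5286, 0.2039, 0.0252]
tcp_rot: [-0.0, 0.924, 0.382, 0.0]
contact_force: [1.0, -0.4, -1.0]
opening: 0.464
finger_force: 30.0
```

Call:
{"op": "apply_moves", "data": {"commands": [0,0,0.001,0,0,0,1,0,0,0.001,0,0,0,1,0,0,0,0,0,0,1,0,0,0,0,0,0,1,0,0,0,0,0,0,1]}}

```text
t: 18.05
position: [0.5286, 0.2039, 0.0242]
tcp_rot: [-0.0, 0.924, 0.382, -0.0]
contact_force: [0.3, 0.5, -1.9]
opening: 0.462
finger_force: 30.0
```

Call:
{"op": "apply_moves", "data": {"commands": [0,0,0.001,0,0,0,1,0,0,0.001,0,0,0,1,0,0,0,0,0,0,1,0,0,0,0,0,0,1,0,0,0,0,0,0,1]}}

```text
t: 18.68
position: [0.5286, 0.2039, 0.0241]
tcp_rot: [0.0, 0.924, 0.382, 0.0]
contact_force: [-1.6, 0.2, 5.5]
opening: 0.463
finger_force: 30.0
```

Contact at z = 0.0241 matches the die being seated on the well floor (expected 0.023–0.025). I release and rise.

Call:
{"op": "apply_moves", "data": {"commands": [0,0,-0.001,0,0,0,0.54,0,0,0,0,0,0,0.5,0,0,0,0,0,0,0.4,0,0,0,0,0,0,0.3,0,0,0,0,0,0,0.3]}}

```text
t: 19.3
position: [0.5286, 0.2039, 0.0235]
tcp_rot: [-0.0, 0.924, 0.382, -0.0]
contact_force: [-0.1, 0.4, 0.3]
opening: 0.693
finger_force: 0.0
```

Call:
{"op": "apply_moves", "data": {"commands": [0,0,-0.02,0,0,0,0.3,0,0,-0.06,0,0,0,0.3,0,0,-0.08,0,0,0,0.3,0,0,-0.08,0,0,0,0.3,-0.05,0,-0.03,0,0,0,0.3]}}

```text
t: 19.92
position: [0.513, 0.1882, 0.1621]
tcp_rot: [-0.0, 0.924, 0.383, 0.004]
contact_force: [-0.0, -0.1, -0.2]
opening: 0.7
finger_force: 0.0
```

Call:
{"op": "apply_moves", "data": {"commands": [0,0,0,0,0,0,0.3,0,0,0,0,0,0,0.3,0,0,0,0,0,0,0.3,0,0,0,0,0,0,0.3,0,0,0,0,0,0,0.3]}}

```text
t: 20.55
position: [0.5108, 0.1864, 0.1582]
tcp_rot: [-0.0, 0.924, 0.382, -0.0]
contact_force: [0.2, 0.0, -0.6]
opening: 0.697
finger_force: 0.0
```

```bash
python3 w.py w8
python3 - <<'E'
from h import *
c,st,pose=pickle.load(open("pics/w8.pkl","rb"))
im=c["pixels"]
for b in blobs(im,(18,80,40),(32,255,255),200): print("brass",b[0],b[1].round(1),np.round(b[2],1),onz(c,*b[1],.032,pose).round(4))
for b in blobs(im,(4,90,40),(17,255,255),400): print("wood",b[0],b[1].round(1),np.round(b[2],1))
for z in(.032,.038): print(np.round(proj(c,[.5286,.2036,z],pose),1))
from plant import optics
t=optics.capture("top");p0=pickle.load(open("pics/top0.pkl","rb"))
d=cv2.absdiff(t["pixels"],p0["pixels"]).max(2)
for nm,(u,v) in dict(spool=(452,284),tape=(428,243),chalk=(193,178),steel=(153,229)).items(): print(nm,d[v-8:v+9,u-8:u+9].mean())
for b in blobs(t["pixels"],(15,100,80),(32,255,255)): print("top brass",b[0],b[1].round(1),np.round(b[2],1),onz(t,*b[1],.032).round(4))
E
```

```text
20.55 [0.5108 0.1864 0.1582] [-1.000e-04  9.240e-01  3.825e-01 -4.000e-04] [ 0.25  0.03 -0.61] 0.6965601712635114
die [715.9 402.9]
paddle [554.1 489.9]
tcp [309.8 303.3]
well [312.3 201.8]
brass 11366.0 [419. 463.] [440.  32.] [ 0.4193 -0.0591  0.032 ]
brass 1086.0 [469.5 392. ] [75.8 27.6] [ 0.5077 -0.0275  0.032 ]
brass 1090.0 [153.4 392.1] [27.9 75.5] [0.2982 0.1822 0.032 ]
brass 2261.5 [311.5 201.6] [52.9 55.1] [0.5307 0.2049 0.032 ]
wood 16037.0 [309.4 151.2] [183.   94.2]
[310.8 204.6]
[310.8 206. ]
spool 15.26643598615917
tape 11.681660899653979
chalk 14.294117647058824
steel 77.37716262975779
top brass 147.0 [631.3 351.1] [18.1 21.7] [ 0.3422 -0.6614  0.032 ]
top brass 59.5 [535.6 332.2] [12.6  8.2] [ 0.379  -0.4778  0.032 ]
top brass 329.5 [573.5 336.2] [25.6 22.9] [ 0.3709 -0.5509  0.032 ]
top brass 230.5 [620.4 309.3] [38.3 23.2] [ 0.4215 -0.6477  0.032 ]
top brass 41.0 [562.9 298.3] [13.3  9.5] [ 0.4432 -0.536   0.032 ]
top brass 271.0 [629.  280.5] [20. 27.] [ 0.4771 -0.6702  0.032 ]
top brass 160.5 [182.2 257.7] [13.9 22.6] [0.5238 0.1974 0.032 ]
top brass 371.5 [428.5 244. ] [24.7 24.7] [ 0.5497 -0.2777  0.032 ]
top brass 548.5 [90. 21.] [42. 52.] [1.0096 0.4003 0.032 ]
```

```bash
python3 -c "
from plant import arm;print(arm.hand_in())"
```

```text
the job is handed in; nothing more can be done
None
```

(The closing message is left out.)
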